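# Square a coated glass plate into the corner of a spotting guide

## Task

The coated chromatography plate lies askew on the spotting guide. Take the blue-handled pusher out of its wooden block and, touching the plate only with the pusher's tip at its edges, nudge it gently until its long edge is pressed flush against the black strip of the long fence, then slide it along until its short edge is pressed against the strip of the short fence too. Never press it with more than about 8 N, leave it touching both strips, and put the pusher back upright in its block, leaving the other things alone.

Things in the scene. Friction and masses are not known exactly. Their poses are not given: they have to be found in the camera images.
- guide: Spotting guide: fixed grey board, 160 x 200 mm (its x by y), top face 8 mm above the table. Origin: centre of its underside, at table height. Its +x points to the long fence (away from the robot), +y to the short fence (left). The board's two other sides are open and have at least 30 mm of bare board beside the plate.
- long_fence: Fixed aluminium bar at the board's far side, top 19 mm above the table, with a black facing strip (face 130 mm long, y from -78 to +52 mm). The strip was set by hand: its face lies anywhere from x = +54 to +45 mm of the guide, so feel for it. It does not give. A plate that meets it askew can bind on one corner when pushed at mid-edge; a push near the lagging end turns it flush. Origin: middle of the bar, on the board.
- short_fence: Fixed aluminium bar at the board's left side, top 19 mm above the table, with a black facing strip (face 70 mm long, parallel to guide x, x from -21 to +49 mm). The strip was set by hand and does not give: its face lies anywhere from y = +74 to +65 mm of the guide, so feel for it. Origin: middle of the bar, on the board.
- plate: White-coated glass plate lying loose on the board, 50 x 100 x 5 mm (its x, y, z), about 70 g. Origin: centre of its underside. Its +x edge (100 mm) belongs at the long fence's strip, its +y edge (50 mm) at the short fence's. At the start it is 13 to 40 mm from home along each guide axis, turned up to 0.2 rad. Brittle: over 10 N at the pusher chips it; fingers and hand must not touch it.
- pusher: Pusher, about 60 g, upright. Origin: on its axis, underside of its round black collar (30 mm wide, 4 mm thick). From 4 to 70 mm above the origin a square blue handle, 20 x 20 mm, faces along its x and y. Below, a steel stem 8 mm thick and a round rubber tip 12 mm wide that ends 30 mm under the origin; the tip's lowest 14 mm are cylindrical.
- pusher_tip (a point): Centre of the pusher's lower end, 30 mm under its origin.
- stand: Fixed wooden block 70 x 70 x 36 mm with one vertical through hole 16 mm wide at its centre, chamfered at the top. Origin: centre of its underside, on the table. The pusher hangs in the hole with its collar resting on the block's top.
- dropper_1: Brown dropper bottle 33 x 33 x 94 mm, standing loose left of the guide; leave alone.
- dropper_2: Brown dropper bottle 31 x 31 x 90 mm, standing loose left of the guide; leave alone.
- dropper_3: Brown dropper bottle 33 x 33 x 98 mm, standing loose left of the guide; leave alone.
- petri_dish: Glass petri dish 60 x 60 x 14 mm with blue grains, behind the dropper bottles; leave alone.
Things that resemble listed ones, but are neither listed nor needed, are in the scene too. What is shaped like the stand but purple or red is not meant.

How it is judged:
By the outcome, as a careful person would: the job done as asked, in the order asked, and still so for the second after the job is handed in, with the robot touching nothing.
It also fails if it takes over 72 s, if anything falls off the work surface, if the arm or the gripper's body presses on something with over 40 N, if the wrist force passes 120 N, or if a joint passes its speed limit or range.

## Robot

A 6-joint arm with a two-finger parallel gripper is mounted at the origin on a cart in front of the work surface, level with it; the furniture and walls round the work are solid. World frame = base frame: x ahead of the robot, y to its left, z up, the work surface at z = 0. Lengths are in m, angles in rad, forces in N, time in s.
With the tool pointing down it reaches from about 0.275 to 1 m from the base axis. Payload 8.4 kg.
Tool frame: the origin (TCP) lies on the centre line of the jaws, within the pads' length; the fingertips stand 17 mm ahead of it and the grasp point (between the pads) lies 2 mm behind it (bot.tcp_to_tips is the y of the fingertips in the tool frame, in m); y points along the fingers, z is the direction in which the jaws open and shut, and the axes are right-handed (so a half turn about y gives the same grasp; the last joint's range is limited). The gripper opens to 85 mm and grips with 20 to 120 N. Pads are 22 mm wide; open, the fingers measure 114 mm over their backs; the gripper's body (76 mm by 85 mm) begins 54 mm behind the grasp point. The pads swing forward as they close: fully open they stand 13 mm farther back than shut.
Start: joints at [-1.118, 0.353, 1.633, -0, 1.155, -0.002], TCP at [0.275, -0.561, 0.248] pointing down, gripper open.
Joint ranges: [-2.63, 2.63], [-0.92, 2.1], [0.06, 2.66], [-1.3, 4.44], [0, 2.69], [-3.02, 3.02]. Speed limits (rad/s): [2.22, 2.22, 2.79, 3.14, 3.14, 3.14].

## Interface

Orientations are given as a unit quaternion [x, y, z, w].
In Python, from workcell import bot, hand, kinematics, get_obs, vision, hand_in gives the robot as it stands. The module is installed in compiled form; this text tells all that it offers. Calls block until the motion is done:
- bot.reach(position, orientation): joint-space move of the TCP to a pose.
- bot.servo_line(position, ori=None, velocity=0.15): straight line of the TCP; ori=None keeps the orientation; velocity is the mean speed in m/s.
- bot.goto_joints(angles): joint-space move.
- hand.move_gripper(opening, strength=None): finger opening in m; strength is the grip in N (None keeps the last); returns when the fingers have stopped.
- bot.dwell(seconds).
- kinematics.solve_ik(position, orientation): joint angles nearest the present ones, or None.
- get_obs(): the state.
- vision.read_camera(name): name is "scene" or "side" or "wrist"; returns a dict with "frame" (420x560x3 uint8, red, green, blue), "intrinsics" (3x3 intrinsics, pixels), "view" (4x4, takes a point from world to camera coordinates). Camera axes: x right, y down, z forward; pixel columns grow to the right and rows downward; lengths in m; the calibration is good to about 2 mm. A picture is of the moment at which its call begins. There is no depth.
A pose or a line that the arm cannot do raises bot.IKError and nothing moves.
- hand_in(): hands the job in, once; it reports no verdict.
The state is a dict: "time_s": time; "joint_pos": joint angles; "joint_vel": joint speeds; "joint_efforts": joint torques, N m; "position": TCP position; "orientation": TCP orientation; "wrist_force": force on the tool from outside, world axes, zero at the start; "ft_torque": the same for the moment, N m; "gripper_width": finger opening in m.
Only numpy, scipy, OpenCV 4.12 (cv2) and the standard library are available. Lean on these libraries where they do the work, as an engineer would, in place of code of your own. Each camera call takes 0.05 s, during which the arm holds its last target. There are 200 camera calls.

## Working session

There is one attempt and no reset: what is moved stays moved. The work goes in short steps, each a Python script; the robot and the scene stay as the last script left them, time stands still between calls to the robot, and variables do not carry over. Pictures are saved under pics/ and viewed, about 8 in all and at most 12, crops included, and the job is handed in when it is done.

```bash
mkdir -p pics; ls; python3 - <<'E'
from workcell import bot,vision,get_obs
import cv2,numpy as np
for n in("scene","side"):
    r=vision.read_camera(n); cv2.imwrite(f"pics/{n}0.png",cv2.resize(r["frame"][:,:,::-1],None,fx=1.4,fy=1.4,interpolation=2))
    print(n,r["intrinsics"].tolist(),np.round(r["view"],4).tolist())
o=get_obs(); print({k:np.round(v,3) for k,v in o.items()}, bot.tcp_to_tips)
E
```

```text
pics
scene [[484.144807341689, 0.0, 281.16636434499856], [0.0, 484.144807341689, 199.159447510862], [0.0, 0.0, 1.0]] [[0.5718, -0.8204, -0.0029, -0.4303], [-0.5753, -0.3984, -0.7144, 0.356], [0.5849, 0.4101, -0.6998, 1.2641], [0.0, 0.0, 0.0, 1.0]]
side [[415.3919506688118, 0.0, 271.2848288991089], [0.0, 415.3919506688118, 207.514866021764], [0.0, 0.0, 1.0]] [[-0.9966, -0.0824, -0.0045, 0.5905], [-0.053, 0.6814, -0.73, 0.1332], [0.0632, -0.7273, -0.6834, 1.1715], [0.0, 0.0, 0.0, 1.0]]
{'time_s': np.float64(0.1), 'joint_pos': array([-1.118,  0.354,  1.634, -0.   ,  1.155, -0.002]), 'joint_vel': array([ 0.   , -0.001, -0.003,  0.001,  0.   , -0.001]), 'joint_efforts': array([-1.0000e-03, -6.0636e+01, -3.4282e+01,  0.0000e+00,  4.0000e-03,
        0.0000e+00]), 'position': array([ 0.274, -0.561,  0.248]), 'orientation': array([-0.16 ,  0.689, -0.688,  0.159]), 'wrist_force': array([-0.139, -0.348,  0.167]), 'ft_torque': array([-0.015, -0.033,  0.043]), 'gripper_width': np.float64(0.085)} 0.017
```

View pics/scene0.png

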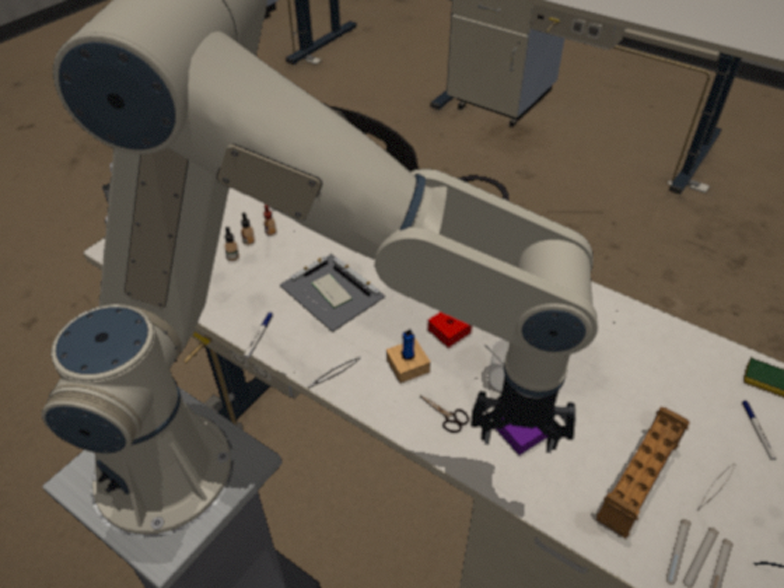

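View pics/side0.png

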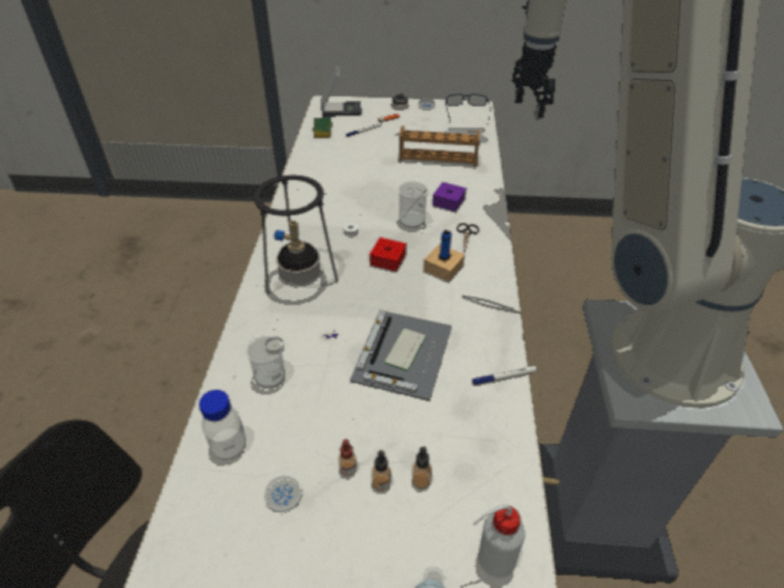

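The wanted pusher is the blue one in the tan block: scene (408,348), side (445,245). Look-alikes are the red block at scene (450,326) / side (388,253) and the purple one at scene (522,433) / side (450,196). Other blue things: the pens at scene (265,325) and side (485,378), and the blue bottle cap. The guide board is at scene (331,292) / side (402,354).

```bash
cat > h.py <<'E'
from workcell import bot,hand,kinematics,get_obs,vision,hand_in
import numpy as np,cv2
from scipy.spatial.transform import Rotation as R
def ray(r,uv,z):
    V=r["view"];Ri=V[:3,:3].T;c=-Ri@V[:3,3]
    d=Ri@np.linalg.inv(r["intrinsics"])@[uv[0],uv[1],1]
    return c+d*(z-c[2])/d[2]
def proj(r,p):
    q=r["view"][:3,:3]@p+r["view"][:3,3];q=r["intrinsics"]@q;return q[:2]/q[2]
def ori(yaw):  # tool y down, jaws (tool z) along world yaw
    z=np.array([np.cos(yaw),np.sin(yaw),0]);y=np.array([0,0,-1.]);x=np.cross(y,z)
    return R.from_matrix(np.c_[x,y,z]).as_quat()
def st():
    o=get_obs();return o["time_s"],np.round(o["position"],4),np.round(o["wrist_force"],2),round(float(o["gripper_width"]),4)
E
python3 - <<'E'
from h import *
s=vision.read_camera("scene");d=vision.read_camera("side")
for n,r,z,pts in [("scene board",s,.008,[(281,289),(331,328),(384,296)]),("side board",d,.008,[(391,311),(452,321),(432,397),(352,386)]),
  ("scene hole",s,.106,[(408,332)]),("side hdl top",d,.106,[(446,232)]),("side block",d,.036,[(425,261),(431,246),(464,253),(456,268)]),("scene blk",s,.036,[(387,356),(398,372),(430,362)])]:
    print(n,[np.round(ray(r,np.array(p)/1.4,z)[:2],3).tolist() for p in pts])
img=np.hstack([cv2.resize(s["frame"][215:285,260:350,::-1],None,fx=4,fy=4,interpolation=2),cv2.resize(d["frame"][150:220,260:350,::-1],None,fx=4,fy=4,interpolation=2)])
cv2.imwrite("pics/crop1.png",img)
E
```

```text
scene board [[0.477, 0.13], [0.449, -0.043], [0.596, -0.082]]
side board [[0.575, -0.077], [0.443, -0.057], [0.482, 0.144], [0.635, 0.13]]
scene hole [[0.465, -0.236]]
side hdl top [[0.463, -0.238]]
side block [[0.506, -0.217], [0.493, -0.273], [0.416, -0.253], [0.435, -0.198]]
scene blk [[0.436, -0.204], [0.415, -0.246], [0.474, -0.286]]
```

View pics/crop1.png

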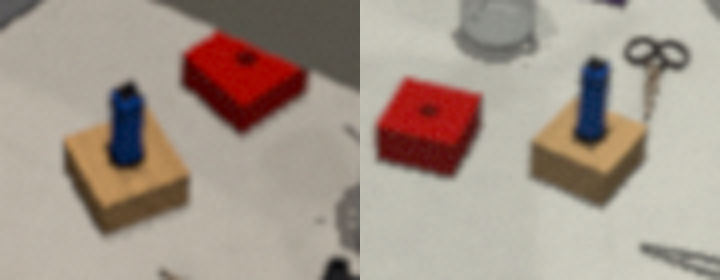

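The crop confirms it: blue handle in a tan block at about (0.464, -0.237), with the red block a separate, empty one. Both views agree within 2 mm. Next, close wrist looks.

```bash
python3 - <<'E'
from h import *
ims=[]
for n,(x,y) in {"b":(0.53,0.03),"p":(0.464,-0.237)}.items():
    bot.reach([x,y,0.30],ori(0.2)); bot.dwell(.2)
    r=vision.read_camera("wrist"); np.savez(f"w_{n}.npz",**r); ims.append(r["frame"][:,:,::-1])
    V=r["view"];print(n,st(),np.round(-V[:3,:3].T@V[:3,3],3),np.round(V[2,:3],2),np.round(get_obs()["joint_pos"],2))
cv2.imwrite("pics/w_b.png",cv2.resize(ims[0],None,fx=1.4,fy=1.4)); cv2.imwrite("pics/w_p.png",ims[1])
E
```

```text
b (2.7583, array([0.5301, 0.0296, 0.3   ]), array([0.18, 1.09, 0.39]), 0.0851) [0.517 0.098 0.425] [ 0.05 -0.27 -0.96] [ 0.05  0.16  1.77 -0.    1.21 -0.15]
p (4.075, array([ 0.4645, -0.2361,  0.3   ]), array([ 0.72, -0.57, -0.73]), 0.0854) [ 0.451 -0.168  0.426] [ 0.05 -0.27 -0.96] [-0.47  0.14  1.79  0.    1.21 -0.67]
```

View pics/w_b.png

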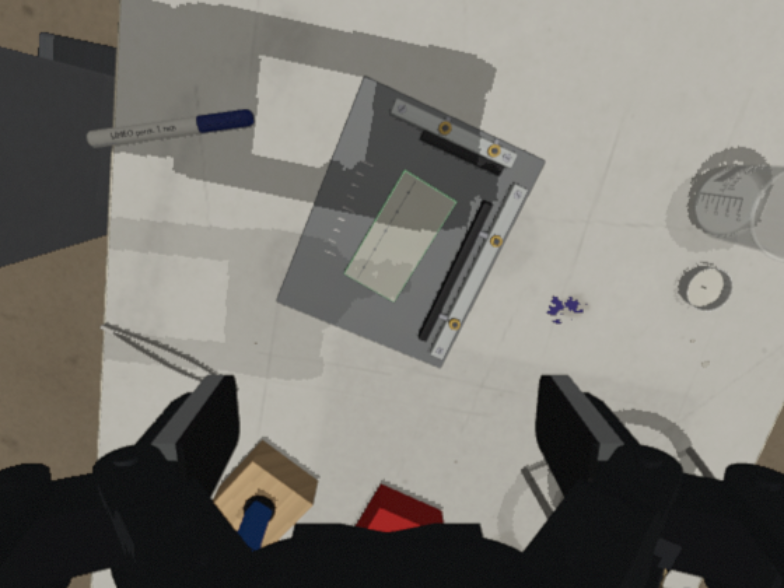

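View pics/w_p.png

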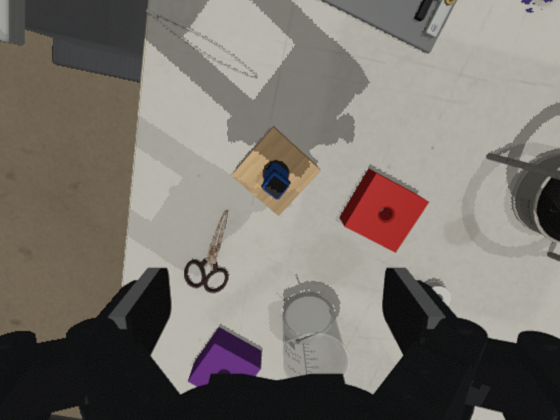

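Wrist views: the board has corners at (366,76), (545,160), (440,366), (278,300). The plate has corners (405,169), (457,202), (396,301), (344,273). The pusher handle is at (276,180) in the second picture.

```bash
python3 - <<'E'
from h import *
r=dict(np.load("w_b.npz"))
def P(pts,z): return np.array([ray(r,np.array(p)/1.4,z)[:2] for p in pts])
def ang(v): return np.arctan2(v[1],v[0])
b=P([(366,76),(545,160),(440,366),(278,300)],.008); print("board",b.round(4).tolist(),b.mean(0))
print("sizes",[np.linalg.norm(b[i]-b[i-1]).round(4) for i in range(4)],"yaw x",ang(b[1]-b[0]),ang(b[2]-b[3]),"yaw y-90",ang(b[0]-b[3])-np.pi/2,ang(b[1]-b[2])-np.pi/2)
p=P([(405,169),(457,202),(396,301),(344,273)],.013);print("plate",p.round(4).tolist(),p.mean(0))
print("sizes",[np.linalg.norm(p[i]-p[i-1]).round(4) for i in range(4)],"yaw",ang(p[1]-p[0]),ang(p[2]-p[3]),ang(p[0]-p[3])-np.pi/2,ang(p[1]-p[2])-np.pi/2)
w=dict(np.load("w_p.npz"))
c=w["frame"][120:225,225:330,::-1];f=w["frame"]
cr=cv2.resize(c,None,fx=5,fy=5,interpolation=2)
cr2=cv2.resize(r["frame"][45:270,190:400,::-1],None,fx=2.4,fy=2.4,interpolation=2)[:525]
cv2.imwrite("pics/c2.png",cv2.resize(np.hstack([cr[:525],np.pad(cr2,((0,525-len(cr2)),(0,0),(0,0)))]),None,fx=.75,fy=.75,interpolation=cv2.INTER_AREA)); cv2.imwrite("pics/c2a.png",cr)
E
```

```text
board [[0.4899, 0.1471], [0.6427, 0.1141], [0.6006, -0.078], [0.4484, -0.0452]] [0.54542416 0.03448998]
sizes [np.float64(0.1967), np.float64(0.1563), np.float64(0.1967), np.float64(0.1557)] yaw x -0.21289979569961973 -0.21284308068146482 yaw y-90 -0.21244523584979746 -0.21564715781174848
plate [[0.5336, 0.0851], [0.5804, 0.0679], [0.5488, -0.0243], [0.5007, -0.0087]] [0.54087807 0.03001006]
sizes [np.float64(0.0994), np.float64(0.0499), np.float64(0.0975), np.float64(0.0506)] yaw -0.3510259828164096 -0.31259509305356475 -0.33702406968976706 -0.33000087544207046
```

View pics/c2.png

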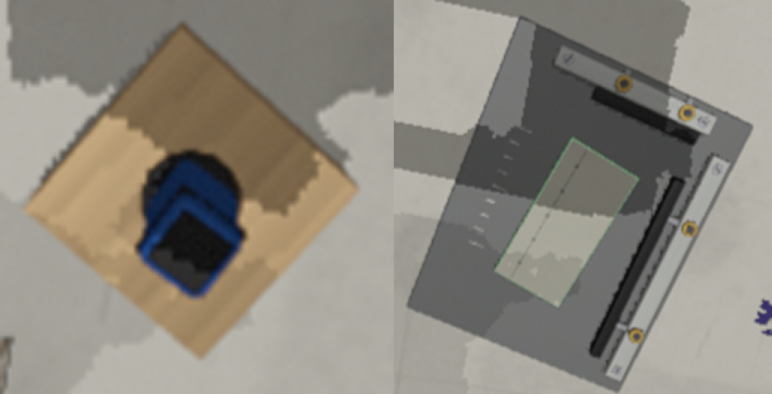

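```bash
python3 - <<'E'
from h import *
w=dict(np.load("w_p.npz"))
def P(pts,z): return np.array([ray(w,np.array(p)/3.75+[225,120],z)[:2] for p in pts])
def ang(v): return np.degrees(np.arctan2(v[1],v[0]))
for n,z,pts in [("handle",.106,[(138,252),(195,298),(245,238),(185,195)]),("block",.036,[(25,210),(201,358),(357,187),(182,23)])]:
    q=P(pts,z);print(n,q.mean(0).round(4),[ (np.linalg.norm(q[i]-q[i-1]).round(4),ang(q[i]-q[i-1]).round(1)) for i in range(4)])
Rg=np.array([[np.cos(-.213),-np.sin(-.213)],[np.sin(-.213),np.cos(-.213)]]);G=np.array([.5454,.0345])
r=dict(np.load("w_b.npz"))
def gq(pts,z): return [(Rg.T@(ray(r,np.array(p)/1.4,z)[:2]-G)).round(4).tolist() for p in pts]
print("plate",gq([(405,169),(457,202),(396,301),(344,273)],.013))
print("long strip face top z.019?",gq([(484,200),(418,337)],.016),"short",gq([(419,142),(498,176)],.016))
E
```

```text
handle [ 0.4642 -0.236 ] [(np.float64(0.0181), np.float64(-117.7)), (np.float64(0.018), np.float64(-28.2)), (np.float64(0.0193), np.float64(62.7)), (np.float64(0.0179), np.float64(155.6))]
block [ 0.4643 -0.2367] [(np.float64(0.0708), np.float64(-119.2)), (np.float64(0.0689), np.float64(-29.7)), (np.float64(0.0693), np.float64(60.5)), (np.float64(0.0693), np.float64(149.1))]
plate [[-0.0223, 0.047], [0.0272, 0.0401], [0.0158, -0.0567], [-0.0346, -0.0517]]
long strip face top z.019? [[0.0459, 0.0504], [0.0462, -0.0782]] short [[-0.0208, 0.0701], [0.0476, 0.0717]]
```

```bash
cat >> h.py <<'E'
G=np.array([.5454,.0345]);YG=-.213;Rg=np.array([[np.cos(YG),-np.sin(YG)],[np.sin(YG),np.cos(YG)]])
Q=ori(-.5); PX,PY,ZG=.4642,-.2363,.079   # grasp: TCP 73 mm above tip end (tip end at .006)
def tip(g,z): return np.r_[G+Rg@np.asarray(g,float),z+.073]
def F(n=4):
    a=[]
    for _ in range(n): bot.dwell(.02);a.append(get_obs()["wrist_force"])
    f=np.mean(a,0);return np.r_[Rg.T@f[:2],f[2]]
def gpos():
    p=get_obs()["position"];return (Rg.T@(p[:2]-G)).round(4)
def push(g0,d,dist,thr,step=.0005,v=.02,z=.010):
    """tip already at g0; move along unit d up to dist, stop at thr N of reaction"""
    d=np.asarray(d,float);g0=np.asarray(g0,float);base=F(6);fm=[];s=0
    while s<dist-1e-9:
        s+=step;bot.servo_line(tip(g0+d*s,z),velocity=v)
        f=-(get_obs()["wrist_force"][:2]@Rg-base[:2]@np.eye(2))@d
        if f>thr:
            f=-(F(3)-base)[:2]@d
            if f>thr*.7:break
        fm.append(round(float(f),1))
    print("push end s=%.4f cmd"%s,(g0+d*s).round(4),"act",gpos(),"F",(F(3)-base).round(2),"t",round(get_obs()["time_s"],2),"log",fm[-14:])
    return g0+d*s
E
python3 - <<'E'
from h import *
bot.reach([PX,PY,.17],Q);bot.servo_line([PX,PY,ZG],velocity=.12);print(st())
hand.move_gripper(0.0,80);print(st())
bot.servo_line([PX,PY,.18],velocity=.12);print(st())
g=(-.055,-.030);bot.reach(tip(g,.06),Q);bot.servo_line(tip(g,.010),velocity=.08);bot.dwell(.2);print(st())
a=[]
t=get_obs()["time_s"]
for i in range(8):
    bot.servo_line(tip((-.055+.0005*(i+1),-.030),.010),velocity=.02);a.append((get_obs()["wrist_force"]).round(2).tolist())
print(a,get_obs()["time_s"]-t,gpos())
r=vision.read_camera("wrist");cv2.imwrite("pics/w3.png",r["frame"][:,:,::-1]);np.savez("w3.npz",**r)
E
```

```text
(5.6917, array([ 0.4648, -0.2366,  0.0797]), array([-0.23, -0.35,  0.15]), 0.0855)
(6.3083, array([ 0.4644, -0.2364,  0.0793]), array([-0.22,  0.32,  4.9 ]), 0.0189)
(7.3, array([ 0.4637, -0.2361,  0.1793]), array([-0.53, -0.05, -0.97]), 0.0188)
(9.2833, array([0.4857, 0.0168, 0.0835]), array([1.13, 0.92, 0.48]), 0.0194)
[[0.97, 0.04, -0.32], [-0.0, 0.08, -0.97], [1.03, 0.93, -0.5], [-0.21, 0.31, 0.07], [-0.26, -0.39, -1.69], [0.16, 0.1, -0.79], [-0.76, 0.17, -0.17], [0.3, 0.28, -0.83]] 2.0 [-0.0509 -0.03  ]
```

View pics/w3.png

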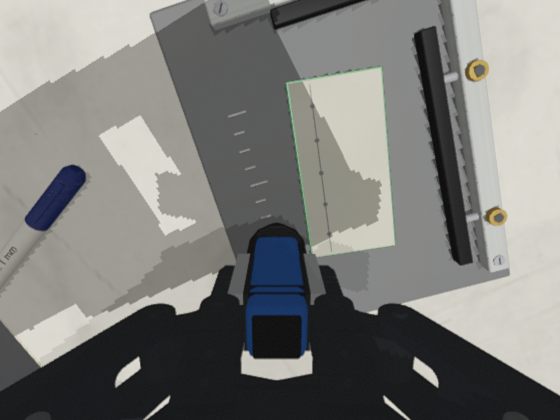

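```bash
python3 - <<'E'
from h import *
bot.servo_line(tip((-.041,-.030),.010),velocity=.05)
bot.servo_line(tip((-.031,-.030),.010),velocity=.025);print(F(3))
bot.servo_line(tip((-.040,-.030),.010),velocity=.05)
bot.servo_line(tip((-.040,-.004),.010),velocity=.06)
bot.servo_line(tip((-.016,-.004),.010),velocity=.03);print(F(3))
r=vision.read_camera("wrist");cv2.imwrite("pics/w4.png",r["frame"][:,:,::-1]);np.savez("w4.npz",**r)
print(st(),gpos())
E
```

```text
[-0.39581138 -0.32264582 -0.43439127]
[ 0.32361079 -0.32783085 -0.956709  ]
(14.25, array([0.5288, 0.034 , 0.083 ]), array([ 0.48, -0.6 , -0.27]), 0.0193) [-0.0161 -0.004 ]
```

View pics/w4.png

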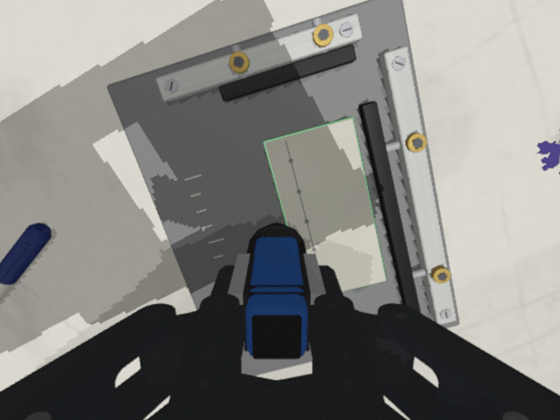

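The plate is now almost parallel to the long strip, with the gap slightly bigger at the -y end: plate edge (352,118)-(386,280), strip edge (360,103)-(408,310). I'll press slowly below mid-edge.

```bash
python3 - <<'E'
from h import *
bot.servo_line(tip((-.020,-.004),.010),velocity=.05)
bot.servo_line(tip((-.020,-.016),.010),velocity=.06)
bot.servo_line(tip((-.0145,-.016),.010),velocity=.03)
e=push((-.0145,-.016),(1,0),.014,2.0)
E
```

```text
push end s=0.0045 cmd [-0.01  -0.016] act [-0.0104 -0.016 ] F [-2.99  1.22  1.49] t 17.63 log [-0.9, 0.1, 0.5, 0.7, -0.2, -0.1, 0.2, 1.2]
```

```bash
python3 - <<'E'
from h import *
for y in(-.042,.028):
    bot.servo_line(tip((-.0145,gpos()[1]),.010),velocity=.05)
    bot.servo_line(tip((-.0145,y),.010),velocity=.08)
    bot.servo_line(tip((-.0115,y),.010),velocity=.03)
    e=push((-.0115,y),(1,0),.006,2.0)
E
```

```text
push end s=0.0020 cmd [-0.0095 -0.042 ] act [-0.01  -0.042] F [-4.45  0.36  1.37] t 19.81 log [-0.0, 0.9, 1.6]
push end s=0.0020 cmd [-0.0095  0.028 ] act [-0.01   0.028] F [-3.98  1.2   1.77] t 22.53 log [-0.2, -0.2, 1.6]
```

```bash
python3 - <<'E'
from h import *
for g in[(-.025,.028),(-.025,-.076),(.019,-.076)]: bot.servo_line(tip(g,.010),velocity=.10)
bot.servo_line(tip((.019,-.066),.010),velocity=.06)
bot.servo_line(tip((.0205,-.042),.010),velocity=.03);print(F(3))
r=vision.read_camera("wrist");cv2.imwrite("pics/w5.png",r["frame"][:,:,::-1])
e=push((.0205,-.042),(0,1),.014,2.0)
E
```

```text
[-0.73042818 -0.58857754 -0.59887065]
push end s=0.0100 cmd [ 0.0205 -0.032 ] act [ 0.0205 -0.0322] F [-0.1  -2.77  0.2 ] t 31.19 log [0.4, 0.4, -0.3, 0.4, -0.2, 0.9, 0.5, 0.8, -0.2, -0.6, 0.3, 0.1, 0.6, -0.0]
```

View pics/w5.png

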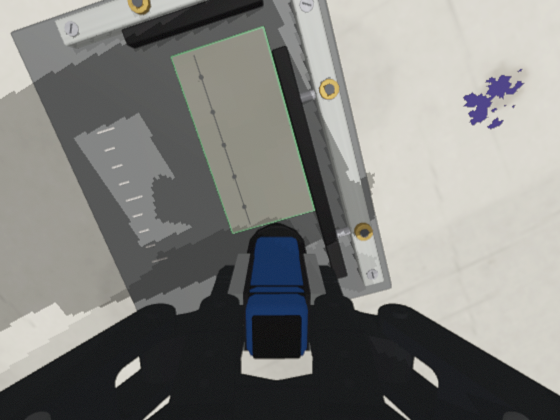

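Sliding, the plate stayed against the long strip (edge (265,28)-(315,210)), and it then met the short strip. I'll re-press both.

```bash
python3 - <<'E'
from h import *
for g in[(.0205,-.042),(-.022,-.042)]: bot.servo_line(tip(g,.010),velocity=.10)
for y in(-.010,.052):
    bot.servo_line(tip((-.015,y),.010),velocity=.10)
    bot.servo_line(tip((-.0115,y),.010),velocity=.03)
    e=push((-.0115,y),(1,0),.006,2.0)
    bot.servo_line(tip((-.018,y),.010),velocity=.08)
for g in[(-.022,-.045),(.0205,-.045)]: bot.servo_line(tip(g,.010),velocity=.12)
bot.servo_line(tip((.0205,-.0345),.010),velocity=.04)
e=push((.0205,-.0345),(0,1),.006,2.0)
bot.servo_line(tip((.0205,-.05),.010),velocity=.08)
bot.servo_line(tip((.0205,-.05),.06),velocity=.12)
r=vision.read_camera("wrist");cv2.imwrite("pics/w6.png",cv2.resize(r["frame"][0:300,120:400,::-1],None,fx=2,fy=2,interpolation=2))
print(st())
E
```

```text
push end s=0.0015 cmd [-0.01 -0.01] act [-0.0102 -0.01  ] F [-1.91  0.15  0.9 ] t 33.71 log [0.3, 0.1]
push end s=0.0020 cmd [-0.0095  0.052 ] act [-0.01   0.052] F [-3.94  0.89  2.  ] t 36.19 log [0.3, 0.4, 1.8]
push end s=0.0025 cmd [ 0.0205 -0.032 ] act [ 0.0205 -0.0322] F [ 0.   -2.9   0.28] t 39.77 log [0.9, -0.1, -0.1, 0.9]
(40.7667, array([ 0.5544, -0.0186,  0.1324]), array([ 0.12, -0.08, -0.33]), 0.0192)
```

View pics/w6.png

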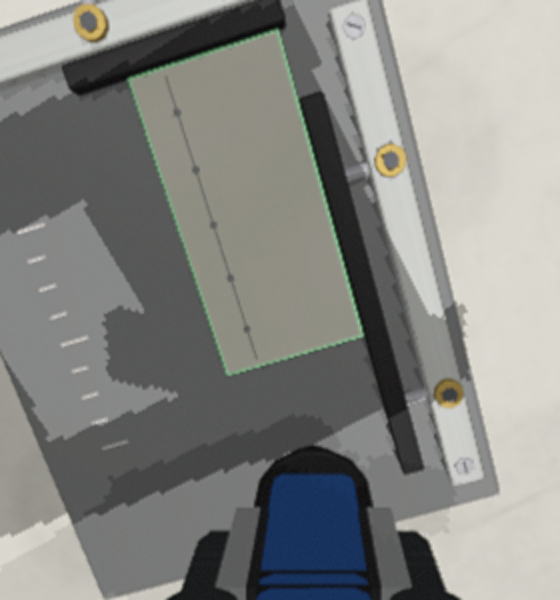

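The plate lies against both strips in the picture, at the short strip (130,75)-(280,30) and the long strip (280,30)-(362,335). Now I'll return the pusher.

```bash
python3 - <<'E'
from h import *
bot.servo_line([.5544,-.0186,.18],velocity=.15)
bot.reach([PX,PY,.18],Q);bot.dwell(.2);print(st())
z=.125;bot.servo_line([PX,PY,z],velocity=.12)
print(st())
for z in(.11,.10,.09,.083,.081,.080):
    bot.servo_line([PX,PY,z],velocity=.06);f=F(2);print(z,f.round(2))
    if f[2]>6 or np.hypot(*f[:2])>6: break
print(st())
E
```

```text
(42.3667, array([ 0.4649, -0.2352,  0.1799]), array([-0.02, -0.03, -1.32]), 0.0191)
(42.975, array([ 0.4645, -0.2363,  0.1252]), array([ 0.21,  0.29, -0.62]), 0.0191)
0.11 [-0.1  -0.27 -0.11]
0.1 [-0.5   0.1  -0.38]
0.09 [ 0.29  0.07 -0.73]
0.083 [ 0.54  0.26 -0.95]
0.081 [-0.3   0.22 -1.12]
0.08 [-0.07 -0.35 -1.35]
(44.975, array([ 0.4642, -0.2363,  0.08  ]), array([-0.76, -0.09, -1.15]), 0.0189)
```

```bash
python3 - <<'E'
from h import *
for z in(.0795,.079,.0785,.078):
    bot.servo_line([PX,PY,z],velocity=.03);f=F(3);print(z,f.round(2))
    if f[2]>1.5: break
hand.move_gripper(.05);hand.move_gripper(.085);print(st())
bot.servo_line([PX,PY,.20],velocity=.12)
bot.reach([.40,-.40,.30],Q);bot.dwell(.5);print(st())
w=vision.read_camera("scene")["frame"];s=vision.read_camera("side")["frame"]
a=cv2.resize(w[165:290,190:350,::-1],None,fx=2.5,fy=2.5,interpolation=2);b=cv2.resize(s[150:290,240:350,::-1],None,fx=3,fy=3,interpolation=2)
h=max(len(a),len(b));cv2.imwrite("pics/fin.png",np.hstack([np.pad(i,((0,h-len(i)),(0,0),(0,0))) for i in(a,b)]))
E
```

```text
0.0795 [ 0.31  0.05 -0.17]
0.079 [-1.36  0.71  5.58]
(46.4167, array([ 0.4642, -0.2363,  0.079 ]), array([ 0.37,  0.52, -0.44]), 0.0853)
(48.9, array([ 0.4002, -0.3997,  0.2999]), array([-0.02, -0.56, -0.55]), 0.0852)
```

View pics/fin.png

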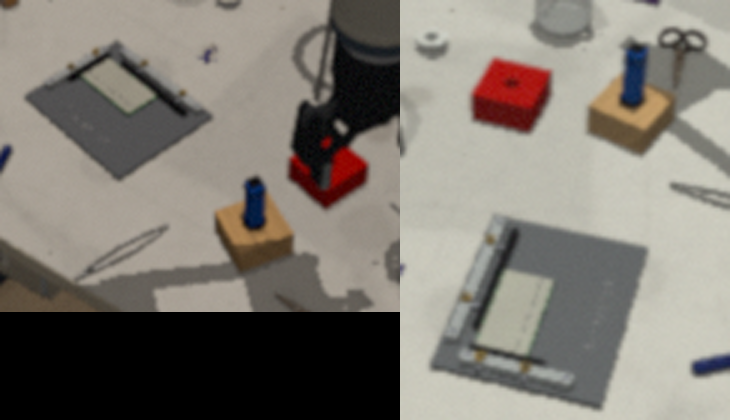

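The pusher stands upright in its block, and the plate sits in the corner against both strips.

```bash
python3 -c "
from workcell import hand_in;hand_in()"
```

```text
the job is handed in; nothing more can be done
```

I took the blue-handled pusher from the wooden block and pushed the plate flush against the long strip. I then slid it along to the short strip, re-pressed both edges, put the pusher back and handed the job in. The robot clock read about 49 s at the last check, before hand-in.

- **Long strip:** I pressed at several points along the long edge before and after the slide. In all of them the tip stopped within about 0.4 mm of the same place (strip face about x = +46 mm of the guide). The plate is therefore flush.
- **Short strip:** the first press and the final re-press both stopped at the same place (strip face about y = +74 mm).
- **Push force:** readings at the end of each press were 1.9 to 4.5 N, against the 8 N limit. Sensor noise is roughly ±1 N. Forces during the free slides were only sampled at the end of each move.
- **Pusher:** it seated with a contact of about 5.6 N, and the final pictures show it upright in its block.
- **Other things:** nothing else in the final crops looks disturbed. They do not show the dropper bottles or the petri dish, but the arm did not go near those.

No check failed or disagreed.

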